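# Load the sprung jar lift

### The arm

A 6-joint arm with a two-finger parallel gripper is mounted at the origin on a cart in front of the work surface, level with it; the furniture and walls round the work are solid. World frame = base frame: x ahead of the robot, y to its left, z up, the work surface at z = 0. Lengths are in m, angles in rad, forces in N, time in s.
With the tool pointing down it reaches from about 0.275 to 0.825 m from the base axis. Payload 4.9 kg.
Tool frame: the origin (TCP) lies midway between the tips of the shut fingers; the grasp point (between the pads) lies 19 mm behind it (bot.grip_depth is the distance from the TCP to the grasp point, in m); z points along the fingers, y is the line along which they close (so a half turn about z gives the same grasp; the last joint's range is limited). The gripper opens to 85 mm and grips with 20 to 120 N. Pads are 22 mm wide; open, the fingers measure 114 mm over their backs; the gripper's body (76 mm by 85 mm) begins 54 mm behind the grasp point. The pads swing forward as they close: fully open they stand 13 mm farther back than shut.
Start: joints at [1.178, 0.326, -0.193, 1.052, 0, 1.437], TCP at [0.141, 0.532, 0.231] pointing down, gripper open.
Joint ranges: [-2.65, 2.65], [-0.97, 1.79], [-1.3, 1.35], [-1.93, 2.1], [-1.47, 1.37], [-3.14, 3.14]. Speed limits (rad/s): [2.57, 2.57, 3.14, 3.14, 3.14, 3.14].

### API

Orientations are given as a unit quaternion [w, x, y, z].
In Python, from cell import bot gives the robot as it stands. Calls block until the motion is done:
- bot.move_pose(position, orientation): joint-space move of the TCP to a pose.
- bot.move_linear(position, speed=0.15, rotation=None, until_force=None): straight line of the TCP; rotation=None keeps the orientation; speed is the mean speed in m/s. With until_force (N) it stops when the force on the tool has changed by that much, and returns True; else False.
- bot.goto_joints(angles): joint-space move.
- bot.set_gripper(opening, grasp_force=None): opening from 0.0 (shut) to 1.0 (fully open); grasp_force is the grip in N (None keeps the last); returns when the fingers have stopped.
- bot.wait(seconds).
- bot.solve_ik(position, orientation): joint angles nearest the present ones, or None.
- bot.camera(name): name is "scene" or "top"; returns the picture (384x512x3 uint8, red, green, blue); there is no depth.
- bot.calibration(name): a dict with "mtx" (3x3 intrinsics, pixels), "k1" (the pictures are not rectified: a ray, as slopes to the right and down, at radius r is drawn at 1 + k1 r^2 times it, then the intrinsics apply), "extrinsics" (4x4, takes a point from world to camera coordinates). Camera axes: x right, y down, z forward; pixel columns grow to the right and rows downward; lengths in m; the calibration is good to about 2 mm. A picture is of the moment at which its call begins. calibration takes no time and is no camera call.
A pose or a line that the arm cannot do raises bot.PlanningError and nothing moves.
- bot.close_job(): hands the job in; it is judged then, once.
Trained networks look in the newest picture that a camera, given by its name, has taken for a name from the list of things; names that differ only in an ending like _2 or _b are one class to them, and where a whole thing is asked for, a point or a joint stands for the part that bears it (a point fixed in the world has none). Each returns a list of dicts, best first, with "confidence" (0 to 1); they miss things now and then, are a little off and sometimes report something else, mostly with a low value. They report only what shows in the picture. A call takes as long as a camera call. They do not tell look-alikes from the thing itself.
- bot.search_frame(camera, thing): "bbox" ([left, top, width, height] in pixels, round what is visible of it).
Readings, each from a call of its own:
- bot.read_clock(): time.
- bot.read_joint_positions(): joint angles.
- bot.read_joint_vel(): joint speeds.
- bot.read_joint_efforts(): joint torques, N m.
- bot.read_position(): TCP position.
- bot.read_tool_rot(): TCP orientation.
- bot.read_ft_force(): force on the tool from outside, world axes, zero at the start.
- bot.read_moment(): the same for the moment, N m.
- bot.read_gripper_width(): opening from 0.0 (shut) to 1.0 (fully open).
- bot.read_finger_force(): force on a finger pad.
Only numpy, scipy, OpenCV 4.12 (cv2) and the standard library are available. Lean on these libraries where they do the work, as an engineer would, in place of code of your own. Each camera call takes 0.05 s, during which the arm holds its last target. There are 200 camera calls.

### The job

Load the sprung jar lift on the counter: stand the two small jars of chocolate discs upright and side by side on its platform, which sinks as it takes their weight. Set them down gently, without dropping them or slamming the platform to the bottom, and leave the taller jar of marshmallows where it stands.

Things in the scene. Friction and masses are not known exactly. Their poses are not given: they have to be found in the camera images.
- disc_jar_a_mid (a point): Small clear glass jar of dark brown chocolate discs with a pale screw lid; round, straight-sided, 63 mm across, 87 mm tall, about 0.22 kg. There are two alike. The point is the jar's centre, half-way up (43.5 mm above its underside), z up. It stands upright on the counter; the jars' places are swapped from run to run.
- disc_jar_b_mid (a point): Small clear glass jar of dark brown chocolate discs with a pale screw lid; round, straight-sided, 63 mm across, 87 mm tall, about 0.22 kg. The twin of the other disc jar. The point is the jar's centre, half-way up (43.5 mm above its underside), z up. It stands upright on the counter; the jars' places are swapped from run to run.
- platform_top (a point): Centre of the top of the lift's level steel platform, 110 (x) by 200 mm (y), z up; moves with it. Two thin engraved rings at y -50 and +50 mm mark the jar places. It rides in an open-topped steel box, 134x224 mm, rim 68 mm above the counter. Empty, the platform's top is 64 mm above the counter; it sinks about 15 mm under one jar, 33 under both (0.12 N per mm; jar masses differ by a quarter), stop at 50 mm.
- tall_jar_mid (a point): Bystander, to be left alone: taller clear glass jar of pale marshmallows with a pale lid, 69 mm across, 107 mm tall. The point is its centre, half-way up (53.5 mm above its underside).
Mind the look-alikes: they are no part of the job. What is shaped like the part that bears disc_jar_b_mid but yellow is not meant.

How it is judged:
At the end, for the whole second after the job is handed in: Both disc jars stand upright (within 10 degrees), at rest and released, on the platform inside the rim (centres within 30 mm of its middle line across and 75 mm along), each with its underside on the platform (within 8 mm), and the platform has sunk at least 20 mm under them (x of disc_jar_a_mid in the frame of platform_top between -0.03 and 0.03 m and y of disc_jar_a_mid in the frame of platform_top between -0.075 and 0.075 m and z of disc_jar_a_mid in the frame of platform_top between 0.0355 and 0.0515 m and angle between each of disc_jar_a_mid, disc_jar_b_mid's own z axis and vertical below 0.17 rad and linear speed of each of disc_jar_a, disc_jar_b below 0.02 m/s and x of disc_jar_b_mid in the frame of platform_top between -0.03 and 0.03 m and y of disc_jar_b_mid in the frame of platform_top between -0.075 and 0.075 m and z of disc_jar_b_mid in the frame of platform_top between 0.0355 and 0.0515 m and height (world z) of platform_top below 0.044 m); the robot touches nothing.
It fails at once if a jar is dropped onto the lift: it falls free at over 0.55 m/s (a drop of more than about 15 mm) ((linear speed of disc_jar_a above 0.55 m/s and contact force between the fingers and disc_jar_a below 0.05 N and horizontal distance between disc_jar_a_mid and platform_top below 0.13 m) or (linear speed of disc_jar_b above 0.55 m/s and contact force between the fingers and disc_jar_b below 0.05 N and horizontal distance between disc_jar_b_mid and platform_top below 0.13 m)).
It fails at once if a jar is slammed onto the platform (over 22 N) (contact force between any of disc_jar_a, disc_jar_b and platform above 22 N).
It fails at once if the taller marshmallow jar is moved more than 30 mm or tipped (distance of tall_jar_mid from where it was at the start of the episode above 0.03 m or angle between tall_jar_mid's own z axis and vertical above 0.35 rad).
It also fails if it takes over 54 s, if anything falls off the work surface, if the arm or the gripper's body presses on something with over 40 N, if the wrist force passes 120 N, or if a joint passes its speed limit or range.

## Working session

There is one attempt and no reset: what is moved stays moved. The work goes in short steps, each a Python script; the robot and the scene stay as the last script left them, time stands still between calls to the robot, and variables do not carry over. Pictures are saved under pics/ and viewed, at most 10 in all, crops included, and the job is handed in when it is done.

```bash
ls; mkdir -p pics
python3 - <<'E'
from cell import bot
import cv2,numpy as np
ims=[]
for c in ["scene","top"]:
    im=bot.camera(c); cv2.imwrite(f"pics/{c}0.png",im[:,:,::-1].copy())
    k=bot.calibration(c); print(c,k["mtx"].tolist(),k["k1"],np.round(k["extrinsics"],4).tolist())
    for t in ["disc_jar_a_mid","platform_top","tall_jar_mid"]:
        print(t,[(np.round(d["bbox"],1).tolist(),round(d["confidence"],2)) for d in bot.search_frame(c,t)])
print(bot.read_clock(), bot.read_tool_rot())
E
```

```text
pics
scene [[352.99736996240284, 0.0, 257.66769040909065], [0.0, 352.99736996240284, 190.10652536393394], [0.0, 0.0, 1.0]] 0.00044103995128158557 [[0.4406, -0.8975, -0.019, -0.032], [-0.596, -0.2766, -0.7539, 0.442], [0.6714, 0.3435, -0.6567, 0.4403], [0.0, 0.0, 0.0, 1.0]]
disc_jar_a_mid [([259.9, 170.2, 29.6, 33.9], 0.66)]
platform_top [([285.4, 203.4, 99.1, 46.2], 0.58)]
tall_jar_mid [([170.6, 182.8, 35.3, 50.2], 0.63)]
top [[478.99489658131034, 0.0, 246.067335248741], [0.0, 478.99489658131034, 192.29783832138517], [0.0, 0.0, 1.0]] 0.02245931410001413 [[0.0156, -0.9998, -0.0147, 0.2429], [-0.9951, -0.0141, -0.0982, 0.5736], [0.098, 0.0162, -0.9951, 1.132], [0.0, 0.0, 0.0, 1.0]]
disc_jar_a_mid [([253.0, 161.9, 21.3, 25.5], 0.74)]
platform_top [([291.8, 178.6, 99.8, 66.3], 0.93)]
tall_jar_mid [([181.8, 225.6, 30.7, 31.5], 0.71)]
0.4 [-2.89058687e-05  1.29057171e-01  9.91637148e-01 -1.12347904e-04]
```

View pics/scene0.png

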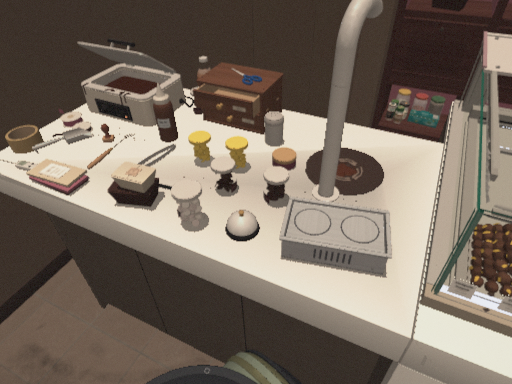

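View pics/top0.png

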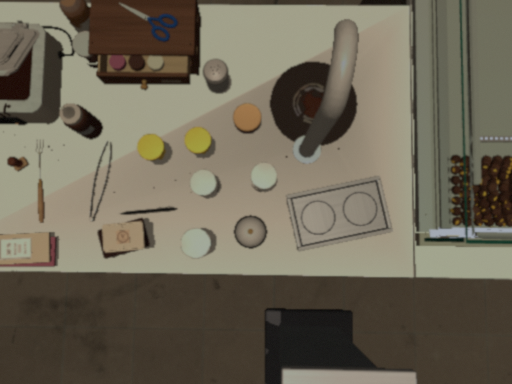

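The pale-lidded jars in the top image are: disc jars at (204,183) and (263,177), with dark contents in the scene view at (226,180) and (276,187). Look-alikes are the tall marshmallow jar (196,243), the yellow jars (151,147) and (198,140), and the dome (250,232). The platform rings are at (318,217) and (360,209), and there is a vertical tap column at (307,150).

```bash
cat > h.py <<'E'
from cell import bot
import cv2,numpy as np
from scipy.spatial.transform import Rotation as R
def px2w(cam,u,v,z):
    k=bot.calibration(cam); K=k["mtx"]; E=np.array(k["extrinsics"])
    d=np.array([(u-K[0][2])/K[0][0],(v-K[1][2])/K[1][1]]); s=d.copy()
    for _ in range(9): s=d/(1+k["k1"]*(s@s))
    r=E[:3,:3].T@np.array([*s,1]); o=-E[:3,:3].T@E[:3,3]
    return o+r*(z-o[2])/r[2]
def w2px(cam,p):
    k=bot.calibration(cam); E=np.array(k["extrinsics"]); c=E[:3,:3]@np.array(p)+E[:3,3]; s=c[:2]/c[2]
    return (np.array(k["mtx"])@np.array([*(s*(1+k["k1"]*(s@s))),1]))[:2]
def down(yaw): # tool z down, tool y (closing line) at angle yaw from world x
    y=np.array([np.cos(yaw),np.sin(yaw),0]); z=np.array([0,0,-1.]); x=np.cross(y,z)
    q=R.from_matrix(np.c_[x,y,z]).as_quat(); return np.array([q[3],*q[:3]])
E
python3 - <<'E'
from h import *
im=cv2.imread("pics/top0.png")
print("cam",[np.round(-np.array(bot.calibration(c)["extrinsics"])[:3,:3].T@np.array(bot.calibration(c)["extrinsics"])[:3,3],3) for c in("top","scene")])
for n,u,v,z in [("jarL",204,183,.087),("jarR",263,177,.087),("tall",196,243,.107),("bell",250,232,.04),("ringL",318,217,.064),("ringR",360,209,.064),("tap",307,150,.02),("orange",247,117,.06),("yel",198,140,.08)]:
    print(n,px2w("top",u,v,z).round(3))
for n,u,v in [("c",288,193),("c",380,178),("c",390,230),("c",299,249)]: print(n,px2w("top",u,v,.068).round(3))
c=cv2.resize(im[120:270,160:400],None,fx=3.3,fy=3.3,interpolation=cv2.INTER_CUBIC); 
s=cv2.imread("pics/scene0.png")
cv2.imwrite("pics/crop.png",c)
E
```

```text
cam [array([0.456, 0.233, 1.186]), array([-0.018, -0.058,  0.622])]
jarL [0.585 0.348 0.087]
jarR [0.6   0.212 0.087]
tall [0.446 0.361 0.107]
bell [0.474 0.24  0.04 ]
ringL [0.511 0.082 0.064]
ringR [ 0.531 -0.016  0.064]
tap [0.678 0.103 0.02 ]
orange [0.749 0.252 0.06 ]
yel [0.687 0.365 0.08 ]
c [0.566 0.153 0.068]
c [ 0.604 -0.062  0.068]
c [ 0.483 -0.083  0.068]
c [0.436 0.126 0.068]
```

View pics/crop.png

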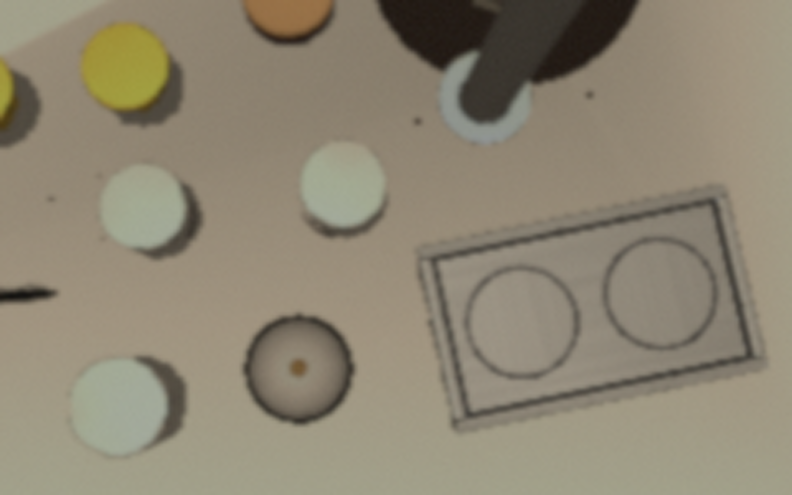

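The crop shows both disc jar lids round and pale at crop (144,206) and (343,184), which is (203.6,182.4) and (263.9,175.8) in the full image. The rings are at (318.2,217.6) and (360.3,208.8). I'll take the right jar first, to the far ring.

```bash
cat >> h.py <<'E'
YAW=np.arctan2(0.020,0.098)
Q=down(YAW)
G=0.036 # TCP height above jar underside when held
def pick(p):
    bot.move_pose([p[0],p[1],.20],Q)
    bot.move_linear([p[0],p[1],G+.002],speed=.12)
    bot.set_gripper(0.0,40); print("width",bot.read_gripper_width(),"pad",bot.read_finger_force())
    f0=np.array(bot.read_ft_force())
    bot.move_linear([p[0],p[1],.19],speed=.12); bot.wait(.3)
    print("dF",(np.array(bot.read_ft_force())-f0).round(2),"t",bot.read_clock())
E
python3 - <<'E'
from h import *
p=px2w("top",263.9,175.8,.087); print(p)
pick(p)
cv2.imwrite("pics/p1.png",bot.camera("scene")[:,:,::-1].copy())
E
```

```text
[0.60327195 0.20988563 0.087     ]
width 0.7208824322887257 pad 42.833154425024986
dF [-0.12  0.68 -8.01] t 5.9917
```

View pics/p1.png

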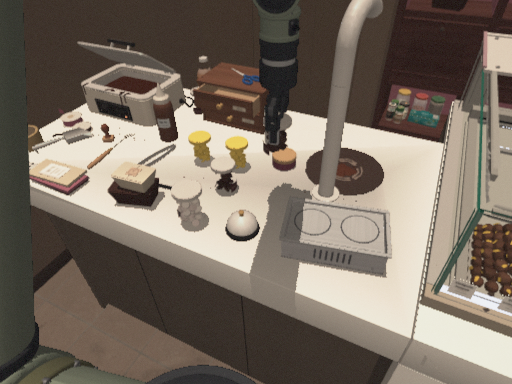

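The scene image shows the gripper raised at about (275,130) holding the jar; everything else is undisturbed. Now I carry it to the far ring.

```bash
cat >> h.py <<'E'
def place(r,under,above):
    h=G+.002
    bot.move_linear([r[0],r[1],.19],speed=.2)
    bot.wait(.2); w=-np.array(bot.read_ft_force())[2]; print("W",w,bot.read_gripper_width(),bot.read_finger_force())
    bot.move_linear([r[0],r[1],above+h],speed=.12)
    bot.move_linear([r[0],r[1],under+h],speed=.02); bot.wait(.5)
    print("residual",-np.array(bot.read_ft_force())[2])
E
python3 - <<'E'
from h import *
r=px2w("top",360.3,208.8,.064); print(r)
place(r,.050,.072)
cv2.imwrite("pics/p2.png",bot.camera("top")[:,:,::-1][90:300,160:440].repeat(2,0).repeat(2,1).copy())
print(bot.read_clock())
E
```

```text
[ 0.53167653 -0.01649609  0.064     ]
W 2.4463997009331386 0.72189349551391 43.93610268831253
residual 0.4544687604503605
10.1917
```

View pics/p2.png

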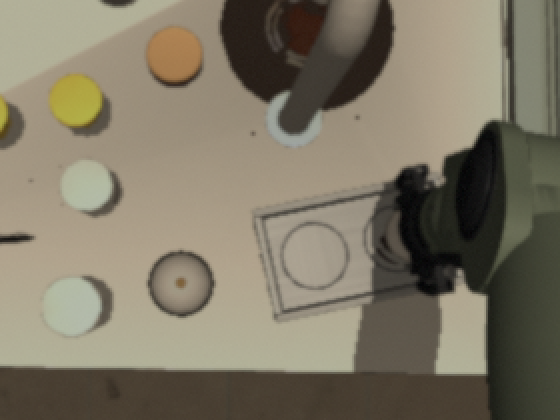

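The picture shows the jar over the far ring. The weight is 2.45 N with 0.45 N still on the gripper, so I lower it 4 mm more before releasing and then fetch the second jar.

Run:
```python
from h import *
p=np.array(bot.read_position())
bot.move_linear(p-[0,0,.004],speed=.02); bot.wait(.3); print("res",bot.read_ft_force()[2])
bot.set_gripper(1.0); 
bot.move_linear([p[0],p[1],.20],speed=.12)
q=px2w("top",203.6,182.4,.087)
bot.move_linear([q[0],q[1],.20],speed=.25,rotation=None)
pick(q)
cv2.imwrite("pics/p3.png",cv2.resize(bot.camera("top")[:,:,::-1][90:300,160:440],None,fx=2.5,fy=2.5))
print(bot.read_clock())
```

```text
res 0.36877100748289127
width 0.7231536022147863 pad 43.664388209581375
dF [ 0.08 -0.54 -7.95] t 17.7667
17.8167
```

View pics/p3.png

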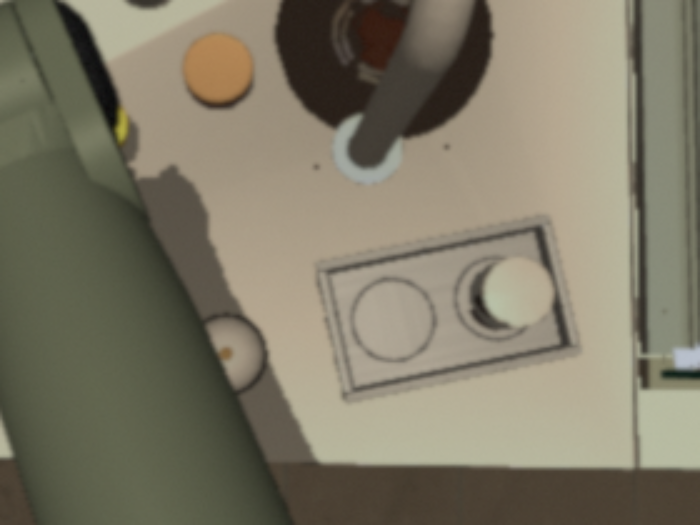

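The jar stands upright on the far ring, with its lid at crop (517,292), where perspective puts it when centred. I now place the second.

Run:
```python
from h import *
print(px2w("top",366.8,206.8,.133))
r=px2w("top",318.2,217.6,.064); print(r)
place(r,.032,.056)
for i in range(4):
    f=-np.array(bot.read_ft_force())[2]
    if f<0.1: break
    p=np.array(bot.read_position())
    bot.move_linear(p-[0,0,min(f/.12e3,.004)],speed=.02); bot.wait(.3)
print("res",f,bot.read_position())
bot.set_gripper(1.0)
p=np.array(bot.read_position()); bot.move_linear([p[0],p[1],.22],speed=.12)
bot.move_linear([.40,.25,.25],speed=.25); bot.wait(.3)
a=bot.camera("top")[:,:,::-1][130:270,160:440];b=bot.camera("scene")[:,:,::-1][130:270,160:440]
cv2.imwrite("pics/p4.png",cv2.resize(np.vstack([a,b]),None,fx=2.1,fy=2.1))
print(bot.read_clock())
```

```text
[ 0.53163681 -0.01537372  0.133     ]
[0.50961828 0.08147098 0.064     ]
W 3.060619695409119 0.7206190415328446 43.92275847494602
residual -0.3682680115180218
res -0.3682680115180218 [0.50975028 0.08148324 0.07005558]
25.4917
```

View pics/p4.png

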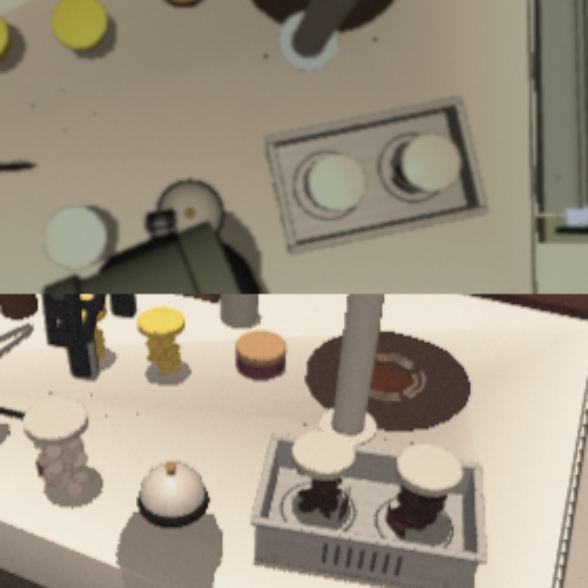

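Both disc jars stand upright on their rings, with lids at crop (336,183) and (430,163) in the top half. The platform is well sunk, the tall jar is unmoved and the arm is clear.

```bash
python3 -c "
from cell import bot
print(bot.close_job())"
```

```text
the job is handed in; nothing more can be done
None
```

I placed both disc jars gently, upright and side by side on the sunken platform, left the marshmallow jar untouched, and handed the job in at about 25 s; no verdict came back.

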